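# Clear the drilled handle block from the jig and hang up the push block

### The arm

A 6-joint arm with a two-finger parallel gripper is mounted at the origin on the work surface. World frame = base frame: x ahead of the robot, y to its left, z up, the work surface at z = 0. Lengths are in m, angles in degrees, forces in N, time in s.
With the tool pointing down it reaches from about 0.3 to 0.75 m from the base axis. Payload 8.5 kg.
Tool frame: the origin (TCP) lies midway between the tips of the shut fingers; the grasp point (between the pads) lies 19 mm behind it (env.tcp_to_grasp is the z of the grasp point in the tool frame, in m); z points along the fingers, y is the line along which they close (so a half turn about z gives the same grasp; the last joint's range is limited). The gripper opens to 85 mm and grips with 20 to 120 N. Pads are 22 mm wide; open, the fingers measure 114 mm over their backs; the gripper's body (76 mm by 85 mm) begins 54 mm behind the grasp point. The pads swing forward as they close: fully open they stand 13 mm farther back than shut.
Start: joints at [62.435, 21.807, 74.336, -0, 83.858, -12.336], TCP at [0.144, 0.531, 0.231] pointing down, gripper open.
Joint ranges: [-178.18, 178.18], [-50.72, 133.34], [12.68, 142.11], [-81.47, 261.47], [9.98, 163.14], [-165.26, 165.26]. Speed limits (degrees/s): [136.94, 136.94, 180, 180, 180, 180].

### API

Orientations are given as a 3x3 rotation matrix whose columns are the frame's x, y, z axes.
In Python, from rig import env, imaging, job, models gives the robot as it stands. The module is installed in compiled form; this text tells all that it offers.
- The arm moves only by the tool jog_arm, never from a script. Its argument "plan" is text: rows parted by semicolons, each of 7 numbers parted by spaces: the turn, a rotation vector about the tool's x, y, z in degrees, then the shift along the tool's x, y, z in cm, then the closure in counts, from 0 (fully open) to 255 (shut). In form: rx ry rz x y z claw; .... A call has 1 to 10 rows; each row shifts and turns the commanded pose from where the row before left it, along the tool's axes as they then stand; what a row does not reach is not made up. A row lasts 1/12 s, in which the tool goes at most 41.7 mm and 7.16 degrees, less where a joint would pass 70% of its speed; a pose out of reach is approached as far as the arm can. A call with a gripper value outside its range is refused whole. The fingers move at their own pace and stop on an object; "grip_force" is the grip in N (left out, the last holds). Time passes only in rows, so rows that do not move let the fingers close. It gives the time, the measured TCP pose, the force, the opening and the grip force at its end, in the units of the state.
- env.observe(): the state, without advancing time (a new reading comes with each control period).
- imaging.get_image(name): name is "side" or "top" or "wrist"; returns a dict with "pixels" (420x560x3 uint8, red, green, blue), "depth" (420x560 float32, m along the optical axis (not along the pixel's ray), 0 where there is no reading), "fov_y" (degrees; the focal length in pixels is half the picture's height over the tangent of half this angle, whatever the lens; pixels are square), "cx", "cy" (the principal point, pixels), "world_from_camera" (4x4, takes a point from camera to world coordinates). Camera axes: x right, y down, z forward; pixel columns grow to the right and rows downward; lengths in m; the calibration is good to about 2 mm. A picture is of the moment at which its call begins.
- job.close_job(): hands the job in; it is judged then, once.
Trained networks look in the newest picture that a camera, given by its name, has taken for a name from the list of things; names that differ only in an ending like _2 or _b are one class to them, and where a whole thing is asked for, a point or a joint stands for the part that bears it (a point fixed in the world has none). Each returns a list of dicts, best first, with "confidence" (0 to 1); they miss things now and then, are a little off and sometimes report something else, mostly with a low value. They report only what shows in the picture. A call takes as long as a camera call. They do not tell look-alikes from the thing itself.
- models.outline_of(camera, query): "region" (420x560 bool, what is visible of it) and "bbox" ([centre column, centre row, width, height] in pixels, round what is visible of it).
- models.tip_of(camera, query): "at" ([column, row] in pixels: a listed point, or the origin of a listed thing).
The state is a dict: "time_s": time; "q": joint angles; "qvel": joint speeds; "joint_efforts": joint torques, N m; "position": TCP position; "tool_rot": TCP orientation; "ft_force": force on the tool from outside, world axes, zero at the start; "wrist_torque": the same for the moment, N m; "grip_width": finger opening in m; "gripper_force": force on a finger pad.
Only numpy, scipy, OpenCV 4.12 (cv2) and the standard library are available. Lean on these libraries where they do the work, as an engineer would, in place of code of your own. Each camera call takes 0.05 s, during which the arm holds its last target. There are 200 camera calls.

### The job

First swing the stop arm of the drilling jig fully open, outward over the crate. Then take the wooden push block by its upright handle and use it to push the drilled handle block along the slideway, over the lip and into the plywood crate; the gripper and arm must not touch the handle block itself. Finally hang the push block by the hole in its handle on the peg of the stand and let go, leaving the stop open, the block in the crate and the other tools and vessels where they are.

Things in the scene. Friction and masses are not known exactly. Their poses are not given: they have to be found in the camera images.
- jig: Fixed drilling jig: blue block, steel slideway plate 120 (x) x 260 (y) mm on top, along its y. Origin at table height under the plate's centre; plate top 55 mm up, 12 mm thick. Two fences 12 mm high at x = +-34 to +-46, y = -70 to +130 mm. Work leaves at the -y end, where the plate overhangs the block by 50 mm, over the crate's wall; the +y end is open.
- jig_exit (a point): Middle of the slideway's exit edge (the -y end of the jig), at plate height; axes as the jig's.
- stop (a joint): Stop arm angle (rad): 0 = closed, straight across the slideway in front of the handle block; swings outward (pin towards jig -y, anticlockwise from above) to 1.75 = fully open; stays where left (about 3 N at the pin). Steel arm 12 mm wide, 10 to 26 mm above the plate; hinge at x = +50, y = -82 mm of the jig.
- stop_hinge (a point): On the hinge axis of the stop arm, at plate height.
- stop_pin (a point): Top centre of the black upright pin (16 mm diameter, standing 38 mm up from the arm) at the free end of the stop arm, 112 mm from the hinge axis; the top is 64 mm above the plate.
- handle_block: Dark wooden knife-handle block with three drilled holes, 50 (x) x 130 (y) x 24 (z) mm, lying on the slideway behind the stop, long side along the slideway. Origin at the centre of its underside. Up to 0.27 kg.
- crate: Open shallow plywood crate, fixed, 160 (x) x 210 (y) x 38 (z) mm outside, walls and floor 8 mm, standing at the exit with its nearer wall under the jig's lip. Origin at the centre of its underside.
- push_block: Loose push block of light wood, standing upright, 170 mm tall: foot 54 (x) x 44 (y) x 34 (z) mm; above it an upright board handle 66 mm wide (x), 14 mm thick (y), with a 36 mm round hole through the thickness, centred at z = 105 mm. Origin at the centre of the foot's underside. About 0.22 kg; alike on both sides.
- push_hole (a point): Centre of the hole of the push block (105 mm above its underside).
- push_grip (a point): Where to grip the push block from above, across the 14 mm thickness (its y): on the handle's middle line, 155 mm above the underside, 15 mm below the top.
- peg_stand: Fixed peg stand: wooden foot 120 x 100 x 20 mm with one dark bent rod, 10 mm diameter, rising from its centre to z = 160 mm, then running 60 mm along the stand's -y as the peg (rising 5 mm), its end turned up to the tip at y = -68, z = 173 mm. Nothing stands higher. Origin at the centre of the foot's underside.
- peg_mid (a point): Middle of the peg, on the rod's axis, 162 mm above the table; the peg runs along this point's y, its tip towards -y.
- mug: White mug, 76 mm across, 88 mm tall; a bystander. Origin at the underside.
- jar: Amber jar, 64 mm across, 95 mm tall; a bystander. Origin at the underside.
- hammer: Hammer lying on the table on the robot's side of the jig; a bystander.
- wrench: Steel wrench lying on the table, left; a bystander.
- offcut: Wooden offcut 90 x 50 x 30 mm; a bystander.
- screwdriver: Screwdriver lying on the table beyond the jig, left; a bystander.
- tin: Plain tin, 70 mm across, 70 mm tall, beyond the jig; a bystander.
There are look-alikes about, which are no part of the job. What is meant by the push_block is not orange, and is the larger of those in its own colour.

How it is judged:
By the outcome, as a careful person would: the job done as asked, in the order asked, and still so for the second after the job is handed in, with the robot touching nothing.
It also fails if it takes over 66 s, if anything falls off the work surface, if the arm or the gripper's body presses on something with over 40 N, if the wrist force passes 120 N, or if a joint passes its speed limit or range.

## Working session

There is one attempt and no reset: what is moved stays moved. The work goes in short steps, Python scripts to look and compute and a tool call to move; the robot and the scene stay as the last step left them, time stands still between calls to the robot, and variables do not carry over. Pictures are saved under pics/ and viewed, at most 12 in all, crops included, and the job is handed in when it is done.

Besides the shell and the picture viewer there is one more tool, called after "Request:" as name(argument=value, ...) on one line, values as JSON. jog_arm: Moves the arm, as the interface text tells. Its arguments: {"type":"object","properties":{"plan":{"type":"string"},"grip_force":{"type":"number"}},"required":["plan"]}

```bash
mkdir -p pics; cat > h.py <<'E'
import numpy as np, cv2
from rig import env, imaging, job, models
def cam(n, save=None):
    im=imaging.get_image(n)
    if save: cv2.imwrite('pics/'+save,im['pixels'][:,:,::-1])
    return im
def f(im): return 210/np.tan(np.radians(im['fov_y'])/2)
def world(im,u,v,d=None,z=None):
    T=im['world_from_camera']; r=np.array([(u-im['cx'])/f(im),(v-im['cy'])/f(im),1.])
    R=T[:3,:3]@r
    if z is not None: return T[:3,3]+R*(z-T[2,3])/R[2]
    if d is None:
        p=im['depth'][int(v)-1:int(v)+2,int(u)-1:int(u)+2]; d=np.median(p[p>0]) if (p>0).any() else np.nan
    return T[:3,3]+R*d
def cloud(im,mask=None):
    m=im['depth']>0
    if mask is not None: m&=mask
    v,u=np.nonzero(m); d=im['depth'][m]
    T=im['world_from_camera']; P=np.c_[(u-im['cx'])/f(im)*d,(v-im['cy'])/f(im)*d,d]
    return P@T[:3,:3].T+T[:3,3],u,v
E
python3 - <<'E'
from h import *
np.set_printoptions(precision=3,suppress=True)
ims={}
for c in ('top','side'):
    im=cam(c,c+'0.png'); print(c,im['fov_y'],im['cx'],im['cy'],im['world_from_camera'])
    for q in ['jig_exit','stop_hinge','stop_pin','handle_block','crate','push_block','push_hole','push_grip','peg_stand','peg_mid','mug','jar','tin','hammer','offcut']:
        for r in models.tip_of(c,q)[:4]:
            u,v=r['at']; print(q,round(r['confidence'],2),np.round([u,v]),world(im,u,v))
s=env.observe(); print(s['position'],s['tool_rot'],s['time_s'],env.tcp_to_grasp)
E
```

```text
top 49.68311788511937 279.01599467994515 206.9661637394541 [[ 0.02  -0.988  0.151  0.373]
 [-1.    -0.019  0.01   0.004]
 [-0.007 -0.152 -0.988  1.352]
 [ 0.     0.     0.     1.   ]]
jig_exit 0.23 [188. 158.] [0.721 0.293 0.025]
stop_hinge 0.63 [259. 179.] [0.647 0.076 0.084]
stop_pin 0.54 [268. 210.] [0.555 0.046 0.114]
stop_pin 0.52 [280. 189.] [0.634 0.015 0.01 ]
handle_block 0.84 [234. 200.] [0.586 0.146 0.081]
crate 0.61 [298. 186.] [ 0.643 -0.04   0.009]
crate 0.61 [134. 230.] [0.486 0.395 0.167]
crate 0.48 [260. 179.] [0.647 0.071 0.088]
push_block 0.81 [393. 192.] [ 0.625 -0.317  0.035]
push_block 0.7 [365. 203.] [ 0.594 -0.237  0.026]
push_block 0.56 [429. 197.] [ 0.614 -0.424  0.035]
push_hole 0.84 [445. 192.] [ 0.619 -0.451  0.09 ]
push_hole 0.66 [402. 189.] [ 0.624 -0.331  0.091]
push_hole 0.61 [372. 204.] [ 0.589 -0.258  0.026]
push_grip 0.97 [410. 188.] [ 0.611 -0.328  0.172]
push_grip 0.87 [453. 185.] [ 0.622 -0.442  0.172]
push_grip 0.75 [191. 265.] [0.402 0.273 0.008]
push_grip 0.56 [373. 199.] [ 0.59  -0.241  0.118]
peg_stand 0.91 [139. 236.] [0.482 0.426 0.024]
pe
[... 1449 characters left out ...]
615 -0.45   0.171]
push_grip 0.23 [326. 191.] [0.721 0.091 0.026]
peg_stand 0.9 [224. 152.] [0.476 0.388 0.02 ]
peg_stand 0.74 [209. 181.] [0.4   0.276 0.005]
peg_stand 0.43 [325. 190.] [0.717 0.092 0.033]
peg_mid 0.7 [218. 112.] [0.481 0.423 0.15 ]
mug 0.74 [327. 398.] [ 0.495 -0.437  0.006]
mug 0.55 [223. 148.] [0.477 0.408 0.02 ]
jar 0.55 [279. 348.] [ 0.431 -0.338  0.067]
jar 0.46 [222. 149.] [0.472 0.406 0.02 ]
tin 0.72 [325. 191.] [0.717 0.093 0.024]
hammer 0.79 [210. 234.] [0.361 0.043 0.019]
hammer 0.21 [277. 198.] [0.547 0.029 0.109]
offcut 0.72 [394. 296.] [ 0.724 -0.289  0.03 ]
[0.144 0.531 0.231] [[-0.965  0.263  0.   ]
 [ 0.263  0.965 -0.   ]
 [-0.    -0.    -1.   ]] 1.6 -0.0187
```

View pics/top0.png

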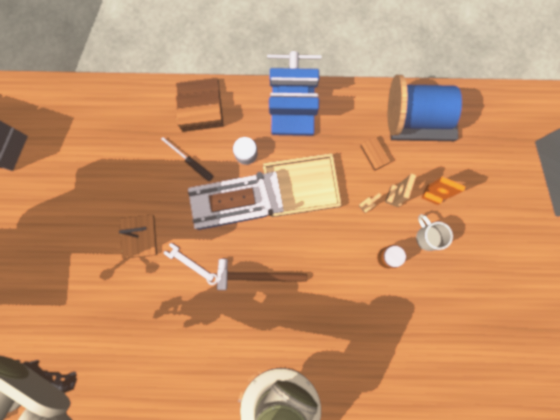

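View pics/side0.png

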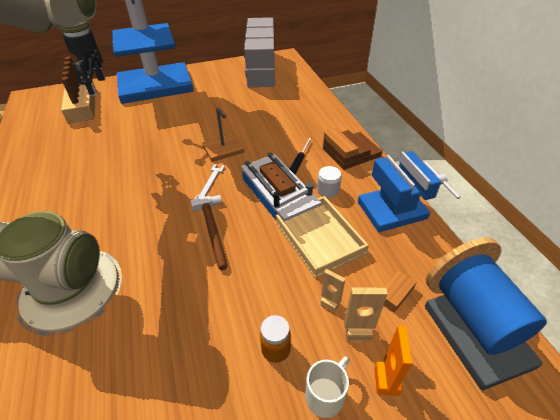

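```bash
python3 - <<'E'
from h import *
np.set_printoptions(precision=3,suppress=True)
st=cam('side'); tp=cam('top')
a=cv2.resize(st['pixels'][255:405,310:430],(480,600),interpolation=cv2.INTER_CUBIC)
b=cv2.resize(tp['pixels'][140:240,180:290][:,:,:],(310,282),interpolation=cv2.INTER_CUBIC)
b2=cv2.resize(tp['pixels'][160:220,350:470],(310,155),interpolation=cv2.INTER_CUBIC)
c=np.zeros((600,790,3),np.uint8); c[:,:480]=a; c[:282,480:]=b; c[300:455,480:]=b2
cv2.imwrite('pics/crop1.png',c[:,:,::-1])
def rect(P,n):
    if len(P)<8: print(n,'few',len(P));return
    (cx,cy),(w,h),ang=cv2.minAreaRect(P[:,:2].astype(np.float32)*1000)
    print(n,len(P),'c',cx/1000,cy/1000,'wh',w,h,'ang',ang)
Pall=[]
for nm,im in (('top',tp),('side',st)):
    P,u,v=cloud(im)
    reg=lambda x0,x1,y0,y1,z0,z1:P[(P[:,0]>x0)&(P[:,0]<x1)&(P[:,1]>y0)&(P[:,1]<y1)&(P[:,2]>z0)&(P[:,2]<z1)]
    rect(reg(.5,.68,.0,.3,.045,.12),nm+' jig')
    rect(reg(.53,.64,.06,.25,.073,.09),nm+' block')
    rect(reg(.5,.75,-.2,.06,.028,.045),nm+' crate')
    rect(reg(.5,.62,.0,.09,.085,.13),nm+' pin');print(reg(.5,.62,.0,.09,.09,.13).mean(0))
    rect(reg(.56,.68,-.4,-.27,.15,.19),nm+' push top'); print(reg(.56,.68,-.4,-.27,.155,.19).mean(0))
    rect(reg(.56,.68,-.4,-.27,.06,.19),nm+' push all')
    rect(reg(.55,.64,-.28,-.18,.06,.19),nm+' small all')
    rect(reg(.42,.55,.3,.5,.12,.19),nm+' peg');Q=reg(.42,.55,.3,.5,.12,.19);print(Q[np.argsort(Q[:,1])][::max(1,len(Q)//12)])
    rect(reg(.38,.56,.3,.52,.012,.03),nm+' standfoot')
E
```

```text
top jig 3694 c 0.588847900390625 0.1421919708251953 wh 129.327880859375 259.861328125 ang 11.85482120513916
top block 873 c 0.589781982421875 0.15277574157714843 wh 91.06816864013672 200.5161895751953 ang 12.316265106201172
top crate 591 c 0.6439949951171875 -0.041389404296875 wh 161.1162567138672 225.88771057128906 ang 9.413412094116211
top pin 53 c 0.5813684692382812 0.0472398681640625 wh 75.92745208740234 14.531728744506836 ang 14.138473510742188
[0.55  0.04  0.116]
top push top 176 c 0.6186242065429688 -0.3287877197265625 wh 14.88280200958252 65.44196319580078 ang 70.80144500732422
[ 0.617 -0.327  0.169]
top push all 353 c 0.6185707397460938 -0.3288117980957031 wh 15.371505737304688 67.25592041015625 ang 70.9864730834961
top small all 81 c 0.5899490356445313 -0.24385157775878907 wh 9.790108680725098 47.382476806640625 ang 38.047969818115234
top peg 114 c 0.4883967590332031 0.3973101196289063 wh 10.19689655303955 76.21735382080078 ang 8.038167953491211
[[0.496 0.36  0.183]
 [0.496 0.366 0.18 ]
 [0.486 0.374 0.167]
 [0.489 0.38  0.166]
 [0.489 0.387 0.168]
 [0.488 0.395 0.17 ]
 [0.
[... 988 characters left out ...]
115234 ang 72.03726959228516
side small all 391 c 0.5864138793945313 -0.24605624389648437 wh 12.192687034606934 46.211673736572266 ang 37.765380859375
side peg 71 c 0.4844326477050781 0.39553390502929686 wh 9.696700096130371 77.76499938964844 ang 6.72650146484375
[[0.491 0.357 0.174]
 [0.486 0.363 0.175]
 [0.486 0.368 0.168]
 [0.482 0.381 0.165]
 [0.481 0.389 0.167]
 [0.486 0.396 0.17 ]
 [0.479 0.409 0.164]
 [0.478 0.418 0.166]
 [0.48  0.424 0.126]
 [0.478 0.425 0.155]
 [0.484 0.426 0.124]
 [0.485 0.427 0.134]
 [0.481 0.428 0.149]
 [0.476 0.431 0.134]
 [0.477 0.434 0.161]]
side standfoot 641 c 0.4802863159179688 0.4306234130859375 wh 120.27130126953125 105.54825592041016 ang 6.90947961807251
```

View pics/crop1.png

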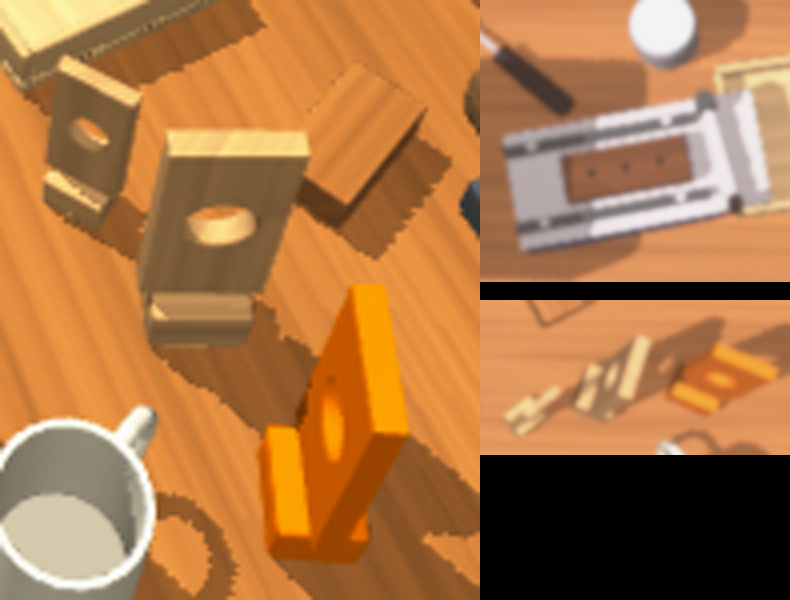

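Three look-alikes show in the crop: the small light-wood one (side pixel 332,287), the large light-wood one (365,310) and the orange one (398,360). I choose the large light one at world (0.616, -0.330). The jig with its closed stop lies at about (0.587, 0.141). I move above the jig for a closer look.

Request:
jog_arm(plan="0 0 0 -3.28 -1.9 -0.6 0;0 0 0 -3.28 -1.9 -0.6 0;0 0 0 -3.28 -1.9 -0.6 0;0 0 0 -3.28 -1.9 -0.6 0;0 0 0 -3.28 -1.9 -0.6 0;0 0 0 -3.28 -1.9 -0.6 0;0 0 0 -3.28 -1.9 -0.6 0;0 0 0 -3.28 -1.9 -0.6 0")

```text
time_s: 2.37
position: [0.3587, 0.3136, 0.2798]
tool_rot: [[-0.965, 0.263, 0.0], [0.263, 0.965, 0.0], [-0.0, 0.0, -1.0]]
ft_force: [0.7, 0.8, -0.3]
grip_width: 0.0858
gripper_force: 0.0
```

Request:
jog_arm(plan="0 0 0 -3.28 -1.9 -0.6 0;0 0 0 -3.28 -1.9 -0.6 0;0 0 0 -3.28 -1.9 -0.6 0;0 0 0 -3.28 -1.9 -0.6 0;0 0 0 -3.28 -1.9 -0.6 0;0 0 0 -3.28 -1.9 -0.6 0;0 0 0 -3.28 -1.9 -0.6 0;0 0 0 -3.28 -1.9 -0.6 0;0 0 0 0 0 0 0")

```text
time_s: 3.12
position: [0.5747, 0.0947, 0.3268]
tool_rot: [[-0.963, 0.268, 0.001], [0.268, 0.963, -0.001], [-0.001, -0.001, -1.0]]
ft_force: [0.8, -0.0, 0.4]
grip_width: 0.0858
gripper_force: 0.0
```

```bash
cat >> h.py <<'E'
def rect(P,n):
    if len(P)<8: print(n,'few',len(P));return
    (cx,cy),(w,h),ang=cv2.minAreaRect(P[:,:2].astype(np.float32)*1000)
    print(n,len(P),'c',np.round([cx/1000,cy/1000],4),'wh',round(w,1),round(h,1),'ang',round(ang,1))
def state():
    s=env.observe(); R=np.array(s['tool_rot']); print('t',round(s['time_s'],2),'pos',np.round(s['position'],4),'yaw_y',round(np.degrees(np.arctan2(R[1,1],R[0,1])),1),'zax',np.round(R[:,2],3),'F',np.round(s['ft_force'],1),'w',round(s['grip_width'],4),'gf',round(s['gripper_force'],1),'q',np.round(s['q'],1)); return s
def to(target,yaw=None,pos=None,yaw0=None):
    "total cm in tool axes (tool down) from current pose to target xyz; yaw turn rz"
    s=env.observe(); R=np.array(s['tool_rot']); d=R.T@(np.array(target)-(s['position'] if pos is None else np.array(pos)))*100
    y0=np.degrees(np.arctan2(R[1,1],R[0,1])); rz=None if yaw is None else -((yaw-y0+90)%180-90)
    print('shift cm',np.round(d,2),'norm',round(np.linalg.norm(d),1),'rz',rz)
E
python3 - <<'E'
from h import *
np.set_printoptions(precision=3,suppress=True)
state(); im=cam('wrist','w1.png'); print(im['world_from_camera'])
for q in ['jig_exit','stop_hinge','stop_pin','handle_block','crate']:
    for r in models.tip_of('wrist',q)[:3]:
        u,v=r['at']; z={'jig_exit':.055,'stop_hinge':.055,'stop_pin':.119,'handle_block':.055,'crate':0}[q]; print(q,round(r['confidence'],2),np.round([u,v]),world(im,u,v),world(im,u,v,z=z))
P,u,v=cloud(im)
for q in ['handle_block','jig','stop']:
    for r in models.outline_of('wrist',q)[:2]:
        Q,_,_=cloud(im,r['region']); print(r['confidence'],r['bbox'],np.median(Q,0)); rect(Q,q)
E
```

```text
t 3.12 pos [0.575 0.095 0.327] yaw_y 74.5 zax [ 0.001 -0.001 -1.   ] F [ 0.8 -0.   0.4] w 0.0858 gf 0.0 q [ -2.2  22.7  57.5  -0.1  99.8 -76.7]
[[ 0.268  0.917  0.295  0.499]
 [ 0.963 -0.254 -0.084  0.117]
 [-0.002  0.306 -0.952  0.47 ]
 [ 0.     0.     0.     1.   ]]
jig_exit 0.67 [222. 213.] [0.616 0.018 0.056] [0.616 0.018 0.055]
jig_exit 0.38 [330. 156.] [0.58  0.152 0.079] [0.585 0.154 0.055]
stop_hinge 0.96 [278. 233.] [0.645 0.078 0.087] [0.657 0.075 0.055]
stop_pin 0.72 [210. 167.] [0.551 0.037 0.12 ] [0.551 0.037 0.119]
handle_block 0.9 [328. 158.] [0.581 0.149 0.08 ] [0.586 0.151 0.055]
handle_block 0.49 [329. 261.] [0.706 0.124 0.058] [0.708 0.124 0.055]
crate 0.64 [185. 232.] [ 0.641 -0.047  0.009] [ 0.644 -0.051  0.   ]
crate 0.31 [ 66. 331.] [ 0.73  -0.25   0.024] [ 0.743 -0.269 -0.   ]
0.56 [332.1, 157.5, 132.9, 95.6] [0.583 0.153 0.079]
handle_block 6121 c [0.589 0.153] wh 57.3 130.0 ang 11.7
0.68 [320.3, 155.0, 257.4, 203.2] [0.576 0.145 0.056]
jig 19808 c [0.598 0.148] wh 150.9 291.3 ang 9.6
0.84 [245.4, 200.5, 79.1, 106.0] [0.6   0.058 0.082]
stop 1914 c [0.614 0.054] wh 150.3 43.1 ang 14.8
```

View pics/w1.png

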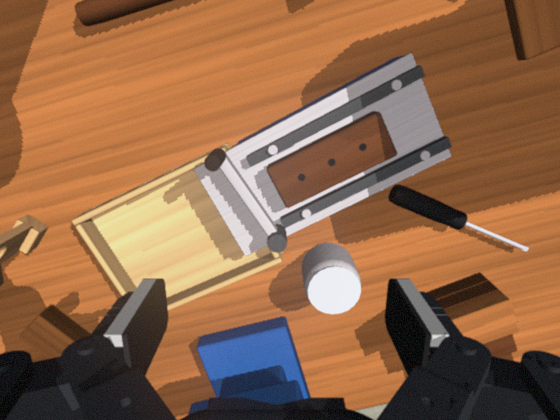

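The pin is at (214,158), the hinge at (277,238), and the handle block is centred at (332,158) between the fences. The plate's corners are near (198,172), (248,254), (411,56) and (450,156).

```bash
python3 - <<'E'
from h import *
np.set_printoptions(precision=4,suppress=True)
im=cam('wrist')
for n,u,v,z in [('e1',198,172,.055),('e2',248,255,.055),('f1',411,56,.055),('f2',451,157,.055),('pin',215,157,.119),('b1',268,165,.079),('b2',377,112,.079),('b4',288,208,.079),('b3',397,153,.079)]:
    print(n,world(im,u,v,z=z))
P,u,v=cloud(im)
m=(abs(P[:,2]-.1185)<.004)&(np.hypot(P[:,0]-.55,P[:,1]-.037)<.03); print('pin',P[m].mean(0),m.sum()); rect(P[m],'pin')
m=(abs(P[:,2]-.079)<.004)&(np.hypot(P[:,0]-.585,P[:,1]-.15)<.085);
n=(np.abs((P[:,:2]-[.585,.15])@[.985,.17])<.032); rect(P[m&n],'blk')
m=(abs(P[:,2]-.038)<.003)&(P[:,1]<.1)&(P[:,0]>.5)&(P[:,0]<.76)&(P[:,1]>-.17); rect(P[m],'crate')
E
```

```text
e1 [0.559  0.0132 0.055 ]
e2 [0.671  0.0384 0.055 ]
f1 [0.5014 0.262  0.055 ]
f2 [0.6161 0.2884 0.055 ]
pin [0.5398 0.0498 0.119 ]
b1 [0.5674 0.0927 0.079 ]
b2 [0.5441 0.2128 0.079 ]
b4 [0.6187 0.101  0.079 ]
b3 [0.5902 0.2252 0.079 ]
pin [0.5475 0.0406 0.1189] 221
pin 221 c [0.5476 0.0404] wh 15.1 15.0 ang 28.5
blk 5754 c [0.5855 0.1519] wh 50.3 130.1 ang 11.6
crate 2322 c [ 0.6509 -0.02  ] wh 192.1 267.8 ang 8.1
```

Request:
jog_arm(plan="0 0 0 0.4 -2 3 0;0 0 0 0.4 -2 3 0;0 0 0 0.4 -2 3 0;0 0 -7.1 0 0 0 0;0 0 -7.1 0 0 0 0;0 0 -7.1 0 0 0 0;0 0 -7.1 0 0 0 0;0 0 -7.1 0 0 0 0;0 0 -7.1 0 0 0 0;0 0 -7.1 0 0 0 0")

```text
time_s: 4.45
position: [0.5435, 0.0451, 0.2375]
tool_rot: [[-0.821, -0.571, 0.0], [-0.571, 0.821, -0.0], [-0.0, -0.0, -1.0]]
ft_force: [0.6, 0.0, 0.3]
grip_width: 0.0855
gripper_force: 0.0
```

```bash
python3 - <<'E'
from h import *
state(); to([.5475,.0405,.09])
s=env.observe(); R=np.array(s['tool_rot'])
H=np.array([.6527,.0714]); p0=np.array([.5475,.0405]); r0=np.linalg.norm(p0-H); a0=np.degrees(np.arctan2(*(p0-H)[::-1]))%360
a=np.linspace(a0,296,17); r=np.linspace(r0,.112,17); W=H+r[:,None]*np.c_[np.cos(np.radians(a)),np.sin(np.radians(a))]
d=np.diff(W,axis=0); print(r0,a0,W[-1]); print(np.round(np.c_[d,0*d[:,0]]@R*100,2))
E
```

```text
t 4.45 pos [0.5435 0.0451 0.2375] yaw_y 124.9 zax [ 0. -0. -1.] F [0.6 0.  0.3] w 0.0855 gf 0.0 q [  -7.7   21.1   74.4    0.    84.5 -132.6]
shift cm [-0.07 -0.6  14.75] norm 14.8 rz None
0.10964419729288 196.368897457961 [ 0.70179757 -0.02926493]
[[ 0.33 -1.15  0.  ]
 [ 0.2  -1.18  0.  ]
 [ 0.08 -1.19  0.  ]
 [-0.05 -1.2   0.  ]
 [-0.18 -1.18  0.  ]
 [-0.31 -1.16  0.  ]
 [-0.44 -1.12  0.  ]
 [-0.56 -1.07  0.  ]
 [-0.67 -1.    0.  ]
 [-0.78 -0.92  0.  ]
 [-0.87 -0.84  0.  ]
 [-0.96 -0.74  0.  ]
 [-1.03 -0.63  0.  ]
 [-1.1  -0.51  0.  ]
 [-1.15 -0.39  0.  ]
 [-1.19 -0.27  0.  ]]
```

Request:
jog_arm(plan="0 0 0 0 -0.15 3.7 0;0 0 0 0 -0.15 3.7 0;0 0 0 0 -0.15 3.7 0;0 0 0 0 -0.15 3.6 0;0 0 0 0 0 0 255;0 0 0 0 0 0 255;0 0 0 0 0 0 255;0 0 0 0 0 0 255;0 0 0 0 0 0 255", grip_force=40)

```text
time_s: 5.2
position: [0.548, 0.0398, 0.0924]
tool_rot: [[-0.824, -0.566, 0.004], [-0.566, 0.824, -0.001], [-0.003, -0.003, -1.0]]
ft_force: [-0.4, -0.2, 0.0]
grip_width: 0.0253
gripper_force: 0.0
```

Request:
jog_arm(plan="0 0 0 0 0 0 255;0 0 0 0 0 0 255;0 0 0 0.33 -1.15 0 255;0 0 0 0.2 -1.18 0 255;0 0 0 0.08 -1.19 0 255;0 0 0 -0.05 -1.2 0 255;0 0 0 -0.18 -1.18 0 255;0 0 0 -0.31 -1.16 0 255;0 0 0 -0.44 -1.12 0 255;0 0 0 -0.56 -1.07 0 255")

```text
time_s: 6.03
position: [0.6068, -0.0313, 0.0917]
tool_rot: [[-0.824, -0.566, -0.001], [-0.566, 0.824, 0.0], [0.0, 0.0, -1.0]]
ft_force: [-4.3, 2.9, 6.9]
grip_width: 0.0145
gripper_force: 39.5
```

Request:
jog_arm(plan="0 0 0 -0.67 -1.0 0 255;0 0 0 -0.78 -0.92 0 255;0 0 0 -0.87 -0.84 0 255;0 0 0 -0.96 -0.74 0 255;0 0 0 -1.03 -0.63 0 255;0 0 0 -1.1 -0.51 0 255;0 0 0 -1.15 -0.39 0 255;0 0 0 -1.19 -0.27 0 255;0 0 0 0 0 0 255")

```text
time_s: 6.78
position: [0.6983, -0.0305, 0.0909]
tool_rot: [[-0.824, -0.566, -0.01], [-0.566, 0.824, -0.0], [0.008, 0.005, -1.0]]
ft_force: [-18.4, -0.1, 9.6]
grip_width: 0.0145
gripper_force: 41.1
```

Request:
jog_arm(plan="0 0 0 0 0 0 0;0 0 0 0 0 0 0;0 0 0 0 0 0 0;0 0 0 0 0 0 0;0 0 0 0 0 -3.5 0;0 0 0 0 0 -4 0;0 0 0 0 0 -4 0;0 0 0 0 0 -4 0;0 0 0 0 0 -4 0;0 0 0 0 0 -3 0")

```text
time_s: 7.62
position: [0.7007, -0.031, 0.3197]
tool_rot: [[-0.824, -0.566, 0.004], [-0.566, 0.824, -0.001], [-0.003, -0.003, -1.0]]
ft_force: [-0.6, -0.0, 0.4]
grip_width: 0.0854
gripper_force: 0.0
```

```bash
python3 - <<'E'
from h import *
np.set_printoptions(precision=4,suppress=True)
state(); im=cam('top'); P,u,v=cloud(im)
m=(P[:,2]>.1)&(P[:,2]<.13)&(np.hypot(P[:,0]-.695,P[:,1]+.03)<.04); print('pin',P[m].mean(0),m.sum())
for c in ('top','side'):
    im=cam(c)
    for r in models.tip_of(c,'stop_pin')[:2]: print(r,world(im,*r['at'],z=.119))
to([.6165,-.329,.30],71)
E
```

```text
t 7.62 pos [ 0.7007 -0.031   0.3197] yaw_y 124.5 zax [ 0.004 -0.001 -1.   ] F [-0.6 -0.   0.4] w 0.0854 gf 0.0 q [ -12.2   37.3   33.3    0.   109.2 -136.6]
pin [nan nan nan] 0
{'at': [247.1, 152.3], 'confidence': 0.43} [0.7151 0.1087 0.119 ]
{'at': [370.2, 152.8], 'confidence': 0.32} [ 0.7198 -0.2358  0.119 ]
{'at': [340.0, 197.4], 'confidence': 0.64} [ 0.6979 -0.0324  0.119 ]
{'at': [224.5, 149.2], 'confidence': 0.62} [0.4626 0.2683 0.119 ]
shift cm [ 23.81 -19.79   1.43] norm 31.0 rz 53.466117422239094<stdin>:4: RuntimeWarning: Mean of empty slice.
  ret = um.true_divide(
```

The stop pin shows at (340,197) in the side view, about (0.698, -0.032), which is where fully open puts it. Next is the push block.

Request:
jog_arm(plan="0 0 0 2.97 -2.47 0 0;0 0 0 2.97 -2.47 0 0;0 0 0 2.97 -2.47 0 0;0 0 0 2.97 -2.47 0 0;0 0 0 2.97 -2.47 0 0;0 0 0 2.97 -2.47 0 0;0 0 0 2.97 -2.47 0 0;0 0 0 2.97 -2.47 0 0")

```text
time_s: 8.53
position: [0.6159, -0.33, 0.3135]
tool_rot: [[-0.824, -0.566, -0.003], [-0.566, 0.824, 0.002], [0.001, 0.003, -1.0]]
ft_force: [1.0, -0.2, -0.4]
grip_width: 0.0856
gripper_force: 0.0
```

Request:
jog_arm(plan="0 0 6.7 0 0 0 0;0 0 6.7 0 0 0 0;0 0 6.7 0 0 0 0;0 0 6.7 0 0 0 0;0 0 6.7 0 0 0 0;0 0 6.7 0 0 0 0;0 0 6.7 0 0 0 0;0 0 6.7 0 0 0 0;0 0 0 0 0 0 0")

```text
time_s: 9.28
position: [0.6167, -0.3283, 0.3134]
tool_rot: [[-0.943, 0.332, -0.003], [0.332, 0.943, 0.002], [0.003, 0.001, -1.0]]
ft_force: [-0.1, 0.7, 0.0]
grip_width: 0.0854
gripper_force: 0.0
```

```bash
python3 - <<'E'
from h import *
np.set_printoptions(precision=4,suppress=True)
state(); im=cam('wrist','w2.png'); P,u,v=cloud(im)
for x in [(.6167,-.330),]:
    m=(P[:,2]>.155)&(P[:,2]<.18)&(np.hypot(P[:,0]-x[0],P[:,1]-x[1])<.05); rect(P[m],'top')
to([.6167,-.330,.136],71)
E
```

```text
t 9.28 pos [ 0.6167 -0.3283  0.3134] yaw_y 70.6 zax [-0.003  0.002 -1.   ] F [-0.1  0.7  0. ] w 0.0854 gf 0.0 q [ -37.7   37.1   34.5    0.   108.5 -108.3]
top 1529 c [ 0.6153 -0.3289] wh 14.0 66.1 ang 71.1
shift cm [-0.1  -0.18 17.77] norm 17.8 rz -0.010736595775412638
```

View pics/w2.png

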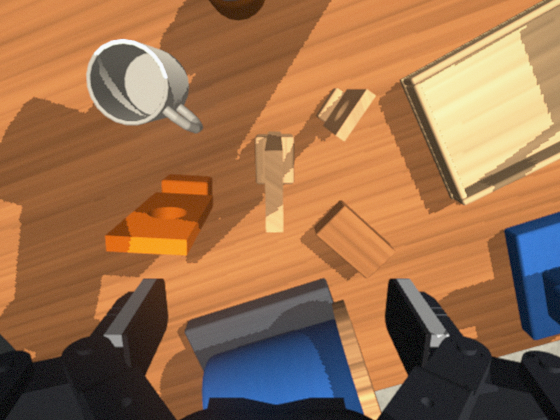

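The picture shows the large light push block from above at (274,185), between the small one (347,113) and the orange one (165,215). Its top measures 66 x 14 mm at (0.6153, -0.3289), which fits the description.

Request:
jog_arm(plan="0 0 0 0.1 -0.1 3.6 0;0 0 0 0 0 3.6 0;0 0 0 0 0 3.6 0;0 0 0 0 0 3.6 0;0 0 0 0 0 3.35 0;0 0 0 0 0 0 0;0 0 0 0 0 0 255;0 0 0 0 0 0 255;0 0 0 0 0 0 255;0 0 0 0 0 0 255", grip_force=80)

```text
time_s: 10.17
position: [0.6163, -0.3295, 0.1403]
tool_rot: [[-0.945, 0.327, 0.003], [0.327, 0.945, -0.002], [-0.004, -0.001, -1.0]]
ft_force: [0.5, -0.8, -0.2]
grip_width: 0.0387
gripper_force: 0.0
```

Request:
jog_arm(plan="0 0 0 0 0 0 255;0 0 0 0 0 0 255;0 0 0 0 0 0 255;0 0 0 0 0 0 255")

```text
time_s: 10.5
position: [0.616, -0.3294, 0.1391]
tool_rot: [[-0.945, 0.328, 0.002], [0.328, 0.945, -0.002], [-0.002, -0.001, -1.0]]
ft_force: [0.7, -0.6, 6.3]
grip_width: 0.0129
gripper_force: 79.0
```

Request:
jog_arm(plan="0 0 0 0 0 -1.5 255;0 0 0 0 0 -3.7 255;0 0 0 0 0 -4 255;0 0 0 0 0 -4 255;0 0 0 0 0 -4 255;0 0 0 0 0 -2.8 255;0 0 -3.1 0 0 0 255;0 0 3.1 0 0 0 255;0 0 0 1 2.2 0 255;0 0 0 1.6 3.54 0 255")

```text
time_s: 11.33
position: [0.6094, -0.2685, 0.3351]
tool_rot: [[-0.943, 0.332, -0.003], [0.332, 0.943, 0.001], [0.003, 0.0, -1.0]]
ft_force: [1.2, 0.5, -1.2]
grip_width: 0.0129
gripper_force: 78.5
```

Request:
jog_arm(plan="0 0 0 1.6 3.54 0 255;0 0 0 1.6 3.54 0 255;0 0 0 1.6 3.54 0 255;0 0 0 1.6 3.54 0 255;0 0 0 1.6 3.54 0 255;0 0 0 1.6 3.54 0 255;0 0 0 1.6 3.54 0 255;0 0 0 1.6 3.54 0 255;0 0 0 1.6 3.54 0 255;0 0 0 1.6 3.54 0 255")

```text
time_s: 12.17
position: [0.5739, 0.1225, 0.3374]
tool_rot: [[-0.945, 0.328, -0.001], [0.328, 0.945, 0.0], [0.001, -0.0, -1.0]]
ft_force: [0.2, -0.5, -2.3]
grip_width: 0.0128
gripper_force: 78.5
```

Request:
jog_arm(plan="0 0 0 1.6 3.54 0 255;0 0 0 1.6 3.54 0 255;0 0 0 1.6 3.54 0 255;0 0 0 0.5 1.4 0 255;0 0 -6.2 0 0 0 255;0 0 -6.2 0 0 0 255;0 0 -6.2 0 0 0 255;0 0 -6.2 0 0 0 255;0 0 -6.2 0 0 0 255;0 0 0 0 0 0 255")

```text
time_s: 13.0
position: [0.564, 0.2513, 0.3373]
tool_rot: [[-0.978, -0.209, -0.001], [-0.209, 0.978, -0.0], [0.001, -0.0, -1.0]]
ft_force: [0.9, -0.3, -2.5]
grip_width: 0.0131
gripper_force: 78.6
```

```bash
python3 - <<'E'
from h import *
np.set_printoptions(precision=4,suppress=True)
state(); im=cam('top'); P,u,v=cloud(im)
a=np.radians(11.8)
def jf(P): d=P[:,:2]-[.587,.1415]; return np.c_[d@[np.cos(a),np.sin(a)],d@[-np.sin(a),np.cos(a)]]
for c in ('wrist','side'):
    im=cam(c,c+'3.png'); P,u,v=cloud(im)
    J=jf(P); 
    m=(abs(P[:,2]-.079)<.004)&(abs(J[:,0])<.032)&(abs(J[:,1])<.1); rect(P[m],c+' blk')
    m=(P[:,2]>.048)&(P[:,2]<.062)&(abs(J[:,0])<.08)&(abs(J[:,1])<.16); rect(P[m],c+' plate')
    m=(P[:,2]>.19)&(P[:,2]<.25)&(np.hypot(P[:,0]-.565,P[:,1]-.25)<.06); rect(P[m],c+' foot'); print(P[m].min(0) if m.any() else '')
to([.5641,.2511,.30],101.8)
E
```

```text
t 13.0 pos [0.564  0.2513 0.3373] yaw_y 102.1 zax [-0.001 -0.    -1.   ] F [ 0.9 -0.3 -2.5] w 0.0131 gf 78.6 q [ 13.   26.7  49.3   0.  104.1 -89. ]
wrist blk 5473 c [0.5855 0.1517] wh 50.5 130.0 ang 11.6
wrist plate 11709 c [0.5888 0.143 ] wh 120.7 260.4 ang 12.1
wrist foot 2513 c [0.5601 0.251 ] wh 59.8 44.0 ang 11.7
[0.5297 0.2256 0.2017]
side blk 522 c [0.5858 0.1506] wh 52.2 132.6 ang 11.7
side plate 1455 c [0.5892 0.1406] wh 122.5 263.4 ang 12.4
side foot 420 c [0.5615 0.2385] wh 41.0 65.3 ang 77.7
[0.5304 0.2208 0.1976]
shift cm [-0.   -0.03  3.75] norm 3.8 rz -0.12793888601609638
```

View pics/side3.png

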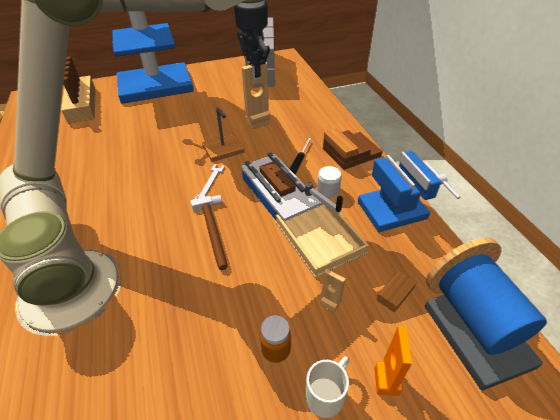

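The side view shows the push block held upright over the jig's +y end (256,95) and the stop open out over the crate (335,203). The handle block is still on the slideway (278,180). Now I lower and push.

Request:
jog_arm(plan="0 0 0 -0.1 0 3.5 255;0 0 0 0 0 3.5 255;0 0 0 0 0 3.5 255;0 0 0 0 0 2.5 255;0 0 0 0 0 1.0 255;0 0 0 0 0 0 255;0 0 0 0 0 0 255")

```text
time_s: 13.73
position: [0.5654, 0.2518, 0.1986]
tool_rot: [[-0.979, -0.204, 0.001], [-0.204, 0.979, 0.0], [-0.001, 0.0, -1.0]]
ft_force: [0.6, -0.2, -1.6]
grip_width: 0.0128
gripper_force: 78.7
```

```bash
python3 - <<'E'
from h import *
state(); im=cam('side','side4.png'); c=cv2.resize(im['pixels'][50:220,180:380],(800,600)[0:1]*1+(680,) if 0 else (700,595),interpolation=cv2.INTER_CUBIC); cv2.imwrite('pics/crop4.png',c[:,:,::-1])
P,u,v=cloud(im); 
m=(abs(P[:,2]-.079)<.004)&(np.hypot(P[:,0]-.5855,P[:,1]-.15)<.075); rect(P[m],'blk')
E
```

```text
t 13.73 pos [0.5654 0.2518 0.1986] yaw_y 101.8 zax [ 0.001  0.    -1.   ] F [ 0.6 -0.2 -1.6] w 0.0128 gf 78.7 q [ 13.1  30.1  65.9  -0.   84.  -88.7]
blk 522 c [0.5855 0.149 ] wh 51.2 131.5 ang 12.2
```

View pics/crop4.png

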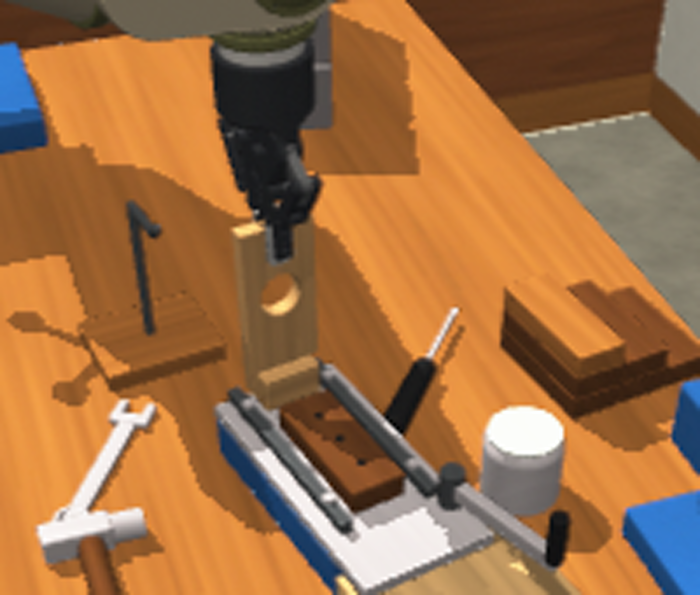

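The crop shows the foot behind the handle block, between the fences at (288,378). The path ahead is clear.

Request:
jog_arm(plan="0 0 0 0 -0.5 0.2 255;0 0 0 0 -0.7 0 255;0 0 0 0 -0.8 0 255;0 0 0 0 -1 0 255;0 0 0 0 -1 0 255;0 0 0 0 -1 0 255;0 0 0 0 -1 0 255;0 0 0 0 -1 0 255;0 0 0 0 -1 0 255;0 0 0 0 -1 0 255")

```text
time_s: 14.62
position: [0.5837, 0.1626, 0.1958]
tool_rot: [[-0.979, -0.206, -0.0], [-0.206, 0.979, 0.0], [0.0, 0.0, -1.0]]
ft_force: [1.0, 1.6, -1.6]
grip_width: 0.0127
gripper_force: 78.7
```

Request:
jog_arm(plan="0 0 0 0 -1 0 255;0 0 0 0 -1 0 255;0 0 0 0 -1 0 255;0 0 0 0 -1 0 255;0 0 0 0 -1 0 255;0 0 0 0 -1 0 255;0 0 0 0 -1 0 255;0 0 0 0 -0.9 0 255;0 0 0 0 -0.9 0 255;0 0 0 0 -0.9 0 255")

```text
time_s: 15.45
position: [0.6037, 0.0677, 0.1958]
tool_rot: [[-0.979, -0.206, 0.0], [-0.206, 0.979, -0.0], [-0.0, -0.0, -1.0]]
ft_force: [-0.2, -1.0, -2.9]
grip_width: 0.0128
gripper_force: 78.6
```

Request:
jog_arm(plan="0 0 0 0 -0.8 0 255;0 0 0 0 -0.8 0 255;0 0 0 0 -0.8 0 255;0 0 0 0 -0.8 0 255;0 0 0 0 -0.8 0 255;0 0 0 0 0 0 255;0 0 0 0 0 0 255;0 0 0 0 0 0 255")

```text
time_s: 16.12
position: [0.6117, 0.0298, 0.1958]
tool_rot: [[-0.979, -0.206, -0.0], [-0.206, 0.979, 0.0], [0.0, 0.0, -1.0]]
ft_force: [-0.5, -0.8, -1.9]
grip_width: 0.0129
gripper_force: 78.7
```

```bash
python3 - <<'E'
from h import *
state(); im=cam('side'); c=cv2.resize(im['pixels'][80:270,220:400],(568,600),interpolation=cv2.INTER_CUBIC); cv2.imwrite('pics/crop5.png',c[:,:,::-1])
E
```

```text
t 16.12 pos [0.6117 0.0298 0.1958] yaw_y 101.9 zax [-0.  0. -1.] F [-0.5 -0.8 -1.9] w 0.0129 gf 78.7 q [  -8.3   29.6   67.3    0.    83.2 -110.2]
```

View pics/crop5.png

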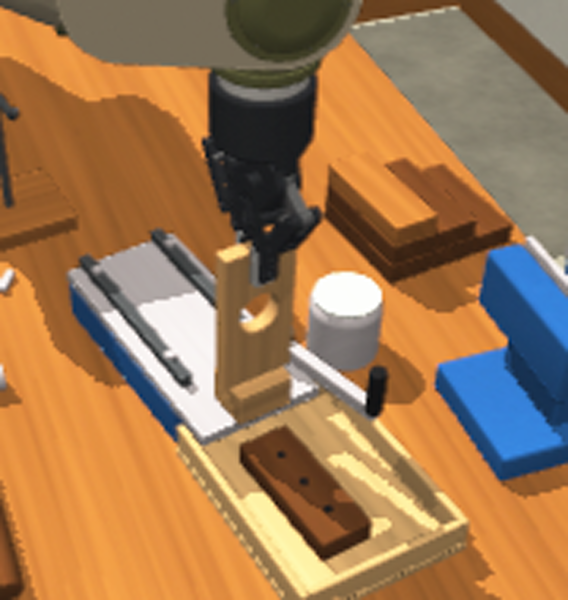

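The block lies flat in the crate at (305,490) in the crop, the stop is still open (370,390), and the push block is at the lip. I lift it and go towards the peg, stopping short for a look.

Request:
jog_arm(plan="0 0 0 0 0 -2.5 255;0 0 0 0 0 -4 255;0 0 0 0 0 -4 255;0 0 0 0.4 2 0 255;0 0 0 0.71 3.35 0 255;0 0 0 0.71 3.35 0 255;0 0 0 0.71 3.35 0 255;0 0 0 0.71 3.35 0 255;0 0 0 0.71 3.35 0 255")

```text
time_s: 16.92
position: [0.5333, 0.2067, 0.301]
tool_rot: [[-0.979, -0.206, 0.0], [-0.206, 0.979, 0.0], [-0.0, 0.0, -1.0]]
ft_force: [0.7, -0.1, -2.7]
grip_width: 0.0126
gripper_force: 78.7
```

Request:
jog_arm(plan="0 0 0 0.71 3.35 0 255;0 0 0 0.71 3.35 0 255;0 0 0 0.3 1.4 0 255;0 0 2.2 0 0 0 255;0 0 2.2 0 0 0 255;0 0 0 0 0 0 255;0 0 0 0 0 0 255")

```text
time_s: 17.5
position: [0.5008, 0.281, 0.3009]
tool_rot: [[-0.991, -0.132, 0.0], [-0.132, 0.991, -0.0], [-0.0, -0.0, -1.0]]
ft_force: [-0.4, 0.7, -2.4]
grip_width: 0.0129
gripper_force: 78.8
```

```bash
python3 - <<'E'
from h import *
np.set_printoptions(precision=4,suppress=True)
s=state(); im=cam('wrist','w6.png')
for r in models.tip_of('wrist','peg_mid')[:2]: print(r,world(im,*r['at'],z=.162))
P,u,v=cloud(im)
m=(P[:,2]>.148)&(P[:,2]<.19)&(np.hypot(P[:,0]-.486,P[:,1]-.395)<.06)
Q=P[m]; rect(Q,'peg')
for y in np.arange(.35,.45,.01):
    k=Q[(Q[:,1]>=y)&(Q[:,1]<y+.01)]
    if len(k): print(round(y,3),len(k),k.mean(0),'zmax',k[:,2].max())
m=(P[:,2]>.012)&(P[:,2]<.028)&(np.hypot(P[:,0]-.48,P[:,1]-.43)<.09); rect(P[m],'foot')
p=s['position']; m=(P[:,2]>.10)&(P[:,2]<.29)&(np.hypot(P[:,0]-p[0],P[:,1]-p[1])<.045)
for z0,z1 in ((.153,.21),(.18,.196),(.21,.29)): 
    k=m&(P[:,2]>z0)&(P[:,2]<z1); rect(P[k],('push',z0)); 
for r in models.tip_of('side','push_hole')[:3]: print(r)
E
```

```text
t 17.5 pos [0.5008 0.281  0.3009] yaw_y 97.6 zax [ 0. -0. -1.] F [-0.4  0.7 -2.4] w 0.0129 gf 78.8 q [ 17.5  22.2  62.3  -0.   95.5 -80.1]
{'at': [433.1, 195.1], 'confidence': 0.74} [0.4857 0.4018 0.162 ]
{'at': [280.4, 65.3], 'confidence': 0.25} [0.4082 0.2721 0.162 ]
peg 1261 c [0.4839 0.3982] wh 10.1 77.2 ang 7.7
0.36 176 [0.4874 0.3647 0.1756] zmax 0.17910966872062895
0.37 147 [0.4859 0.3754 0.1695] zmax 0.17524205913137586
0.38 168 [0.4846 0.3849 0.1679] zmax 0.1707240718639752
0.39 167 [0.4835 0.3949 0.1671] zmax 0.16999605569060877
0.4 164 [0.4824 0.4049 0.1663] zmax 0.16967336456897952
0.41 165 [0.4804 0.4149 0.1652] zmax 0.16794898385809398
0.42 185 [0.4791 0.4254 0.1632] zmax 0.16740606673501301
0.43 89 [0.478  0.4323 0.1622] zmax 0.1661612021232376
foot 8030 c [0.4796 0.432 ] wh 120.7 100.1 ang 7.9
('push', 0.153) 2492 c [0.4968 0.281 ] wh 59.6 44.1 ang 7.7
('push', 0.18) 1223 c [0.4971 0.281 ] wh 59.2 44.1 ang 7.7
('push', 0.21) 1001 c [0.4678 0.2772] wh 1.0 14.1 ang 7.2
{'at': [298.6, 176.0], 'confidence': 0.82}
{'at': [329.5, 284.4], 'confidence': 0.68}
{'at': [396.5, 356.2], 'confidence': 0.55}
```

View pics/w6.png

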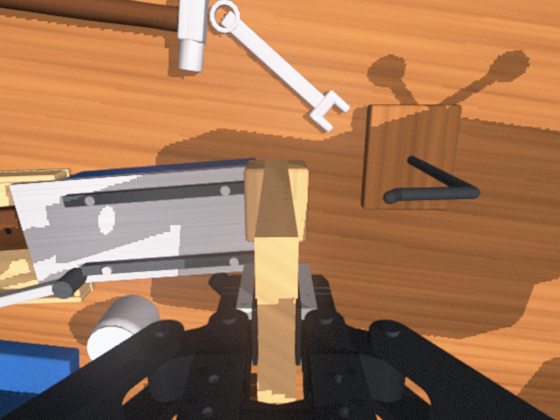

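The peg runs from the bend at (475,192) to its tip at (392,197) in the wrist view. It is measured along a 7.8 degree yaw with the rod at (0.480, 0.432), and the held board is centred on the TCP. I lower it in front of the tip.

Request:
jog_arm(plan="0 0 0 0.05 1.4 3 255;0 0 0 0.05 1.4 3 255;0 0 0 0.05 1.4 2.8 255;0 0 0 0 0 1 255;0 0 0 0 0 0 255;0 0 0 0 0 0 255")

```text
time_s: 18.15
position: [0.4946, 0.3218, 0.2036]
tool_rot: [[-0.992, -0.13, 0.001], [-0.13, 0.992, -0.0], [-0.001, -0.0, -1.0]]
ft_force: [0.8, -0.1, -1.5]
grip_width: 0.0128
gripper_force: 78.7
```

```bash
python3 - <<'E'
from h import *
np.set_printoptions(precision=4,suppress=True)
state(); im=cam('side'); c=cv2.resize(im['pixels'][70:190,170:330],(800,600),interpolation=cv2.INTER_CUBIC); cv2.imwrite('pics/crop7.png',c[:,:,::-1])
P,u,v=cloud(im)
m=(np.hypot(P[:,0]-.4936,P[:,1]-.323)<.05)&(P[:,2]>.03)&(P[:,2]<.25); print('push zmin/max',P[m][:,2].min(),np.percentile(P[m][:,2],[2,98]))
for r in models.tip_of('side','push_hole')[:1]: print(r)
# expected pixel of hole centre (front/back faces) if at TCP-0.034
T=np.linalg.inv(im['world_from_camera']); s=env.observe(); h=np.array(s['position'])-[0,0,.034]
p=T[:3,:3]@h+T[:3,3]; print('expected hole px',p[0]/p[2]*f(im)+im['cx'],p[1]/p[2]*f(im)+im['cy'])
E
```

```text
t 18.15 pos [0.4946 0.3218 0.2036] yaw_y 97.5 zax [ 0.001 -0.    -1.   ] F [ 0.8 -0.1 -1.5] w 0.0128 gf 78.7 q [ 21.6  27.   70.5  -0.   82.5 -75.9]
push zmin/max 0.06503446157454662 [0.0717 0.2377]
{'at': [331.3, 287.1], 'confidence': 0.98}
expected hole px 229.17214729905243 122.6671674086729
```

View pics/crop7.png

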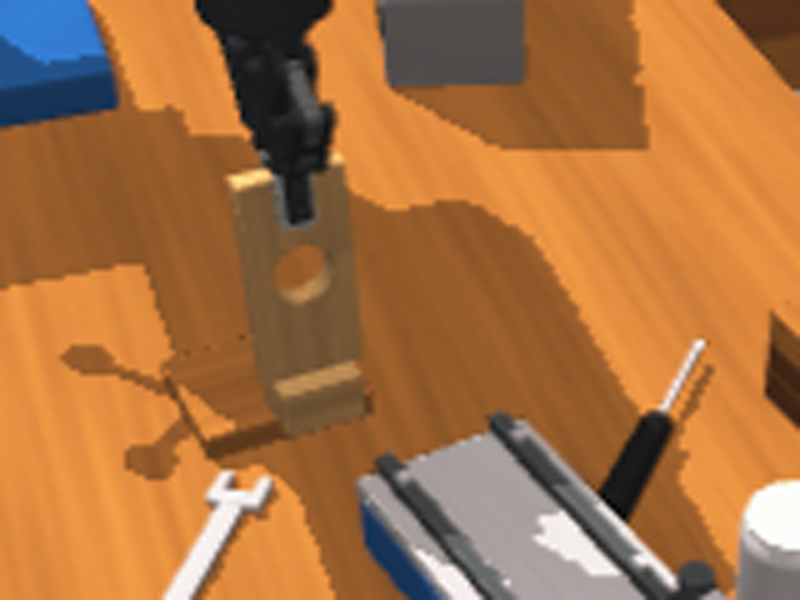

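The hole is at crop (302,272), i.e. image (230,124), against (229,123) expected from the pose. It is aligned, so I thread it onto the peg.

Request:
jog_arm(plan="0 0 0 0.1 1 0 255;0 0 0 0 1.2 0 255;0 0 0 0 1.2 0 255;0 0 0 0 1.2 0 255;0 0 0 0 1.2 0 255;0 0 0 0 1.2 0 255;0 0 0 0 0.4 0 255;0 0 0 0 0 0 255")

```text
time_s: 18.92
position: [0.483, 0.3966, 0.2025]
tool_rot: [[-0.991, -0.132, -0.0], [-0.132, 0.991, -0.0], [0.0, -0.0, -1.0]]
ft_force: [-0.7, -0.5, -2.1]
grip_width: 0.0128
gripper_force: 78.8
```

Request:
jog_arm(plan="0 0 0 0 0 0.5 255;0 0 0 0 0 0.5 255;0 0 0 0 0 0.4 255;0 0 0 0 0 0.2 255;0 0 0 0 0 0 255;0 0 0 0 0 0 255")

```text
time_s: 19.42
position: [0.4835, 0.3952, 0.1868]
tool_rot: [[-0.992, -0.13, -0.0], [-0.13, 0.992, -0.0], [0.0, -0.0, -1.0]]
ft_force: [-0.6, -0.4, -2.0]
grip_width: 0.0126
gripper_force: 78.8
```

Request:
jog_arm(plan="0 0 0 0 0 0.2 255;0 0 0 0 0 0.1 255;0 0 0 0 0 0 255;0 0 0 0 0 0 255")

```text
time_s: 19.75
position: [0.4835, 0.3954, 0.1839]
tool_rot: [[-0.992, -0.13, 0.0], [-0.13, 0.992, 0.0], [-0.0, 0.0, -1.0]]
ft_force: [1.4, -1.0, -1.7]
grip_width: 0.013
gripper_force: 79.1
```

Request:
jog_arm(plan="0 0 0 0 0 0.1 255;0 0 0 0 0 0.05 255;0 0 0 0 0 0 255", grip_force=20)

```text
time_s: 20.0
position: [0.4836, 0.3954, 0.1835]
tool_rot: [[-0.991, -0.13, 0.002], [-0.13, 0.991, 0.001], [-0.002, 0.0, -1.0]]
ft_force: [-1.7, -1.3, 6.0]
grip_width: 0.0128
gripper_force: 80.1
```

Request:
jog_arm(plan="0 0 0 0 0 0 190;0 0 0 0 0 0 170;0 0 0 0 0 0 140;0 0 0 0 0 0 100;0 0 0 0 0 0 60;0 0 0 0 0 0 0;0 0 0 0 0 0 0;0 0 0 0 0 0 0;0 0 0 0 0 0 0")

```text
time_s: 20.75
position: [0.4834, 0.3954, 0.1823]
tool_rot: [[-0.992, -0.13, -0.0], [-0.13, 0.992, -0.0], [0.0, -0.0, -1.0]]
ft_force: [0.6, 0.4, 0.5]
grip_width: 0.0856
gripper_force: 0.0
```

Request:
jog_arm(plan="0 0 0 0 0 -1 0;0 0 0 0 0 -2 0;0 0 0 0 0 -3.5 0;0 0 0 0 0 -3.5 0;0 0 0 0 0 -3.5 0;0 0 0 0 0 -2 0;0 0 0 0 0 0 0;0 0 0 0 0 0 0;0 0 0 0 0 0 0;0 0 0 0 0 0 0")

```text
time_s: 21.58
position: [0.4832, 0.3952, 0.3359]
tool_rot: [[-0.992, -0.13, -0.002], [-0.13, 0.992, -0.001], [0.003, -0.001, -1.0]]
ft_force: [-0.2, 0.5, -0.2]
grip_width: 0.0855
gripper_force: 0.0
```

```bash
python3 - <<'E'
from h import *
state(); im=cam('side','s8.png'); c=cv2.resize(im['pixels'][70:280,150:400],(714,600),interpolation=cv2.INTER_CUBIC); cv2.imwrite('pics/crop8.png',c[:,:,::-1])
E
```

```text
t 21.58 pos [0.4832 0.3952 0.3359] yaw_y 97.5 zax [-0.002 -0.001 -1.   ] F [-0.2  0.5 -0.2] w 0.0855 gf 0.0 q [ 28.4  27.5  48.1  -0.  104.5 -69. ]
```

View pics/crop8.png

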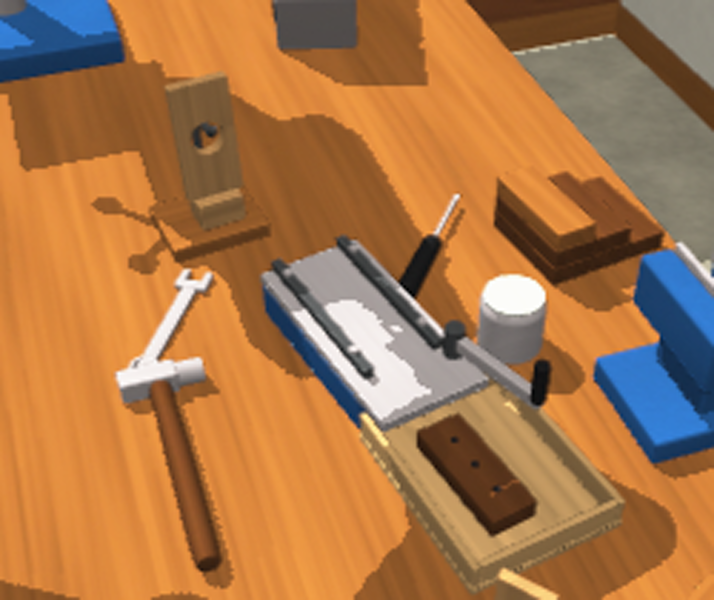

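The push block hangs on the peg at (207,135), the handle block lies in the crate (475,475), the stop is open (500,365), and the gripper is clear.

```bash
python3 -c "
from rig import job
print(job.close_job())"
```

```text
the job is handed in; nothing more can be done
None
```

The job is done and handed in at about 22 s of the 66 s allowed: the stop is fully open, the handle block is in the crate, and the push block hangs on the peg with the gripper clear.

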